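# Unlock the knife box and hold the latch open

## Task

Unlock the cooking class's knife box: take the red key from the key stand, push it all the way into the lock on top of the box (its pins are sticky, so rocking the key a little helps), and turn it a full quarter turn clockwise, as far as it goes. The lock springs back by itself, so finish with the key still gripped and held turned, the latch drawn back, so that the tutor can lift the lid. Leave the other two keys in the stand, and do not disturb the cutting board, food tubs, spatula or mug.

Things in the scene. Friction and masses are not known exactly. Their poses are not given: they have to be found in the camera images.
- red_key_head (a point): Centre of the red key's moulded head (34 mm wide along x, 12 thick along y, 36 tall); pinch it across the thickness. The key (55 g) starts upright in a slot of the stand, z up. From 18 to 26 mm below the point: brass neck and round collar (26 mm across; its flat underside is at -26 mm); then the blade, see red_key_tip.
- red_key_tip (a point): Lower end of the red key's blade, on its axis, 49 mm below the head's centre; same axes. Under the collar 11 mm of round shank (5 mm thick), then 12 mm of flat bit, 16 mm wide along x and 4 thick along y, tapering over the last 5 mm. It fits the lock either way round (half turn).
- knife_box: Grey steel knife box, 220 x 340 x 100 mm, fixed; origin at the centre of its underside, z up. Along its -x edge a fixed deck carries the steel lock case (62 x 84 mm, 34 tall); beyond it (+x) the clear lid with the latch keeper, 28 mm high, lower than the case.
- keyhole (a point): Centre of the keyhole (red ring round it), on the lock case's top face, 134 mm above the table; z up, x along the slot. Slot 18.5 x 6.5 mm, flared at 45 degrees over the top 3 mm. Key home: collar on the case, tip 23 mm deep. Two sprung pins resist between 13 and 18 mm depth, up to about 10 N. The key turns only when deeper than about 20 mm; it is trapped while turned.
- lock (a joint): Angle of the lock's plug, rad: 0 at rest (plug slot in line with the keyhole), grows clockwise seen from above to the stop at 1.5; a spring turns it back (about 0.03 Nm at the start, 0.1 Nm at the stop). The key has about 0.16 rad of play in it.
- latch (a joint): Withdrawal of the brass latch bolt from the lid's keeper, m: 0 shot, 0.018 with the key turned to the stop; driven by the lock (0.012 m per rad).
- key_stand: Wooden key stand, fixed, 48 x 164 x 50 mm, origin at the centre of its underside, z up; three slots in a row along y, at -54, 0 and +54 mm, hold the keys with their collars on the top face and their heads' width along the row.
- blue_key_head (a point): Centre of the head of the blue key, same size as the red one, in another slot of the stand. To be left there.
- yellow_key_head (a point): Centre of the head of the yellow key, same size as the red one, in another slot of the stand. To be left there.
- cutting_board: White cutting board 250 x 170 x 9 mm lying flat with a courgette on it (60 mm high in all); origin at the centre of its underside. To be left alone.
- food_tubs: Two stacked food tubs with green lids, 178 x 128 x 132 mm in all, at the right; origin at the centre of the underside. To be left alone.
- spatula: Spatula with red handle, 290 mm long along its x, 20 mm high, lying near the robot; origin at its middle on the table. To be left alone.
- mug: White mug, 76 mm across, 85 mm tall, handle at +y, near the robot; origin at the centre of its underside. To be left alone.

How it is judged:
By the outcome, as a careful person would: the job done as asked, in the order asked, and still so for the second after the job is handed in, while the arm keeps its last pose, push and grip.
It also fails if it takes over 56 s, if anything falls off the work surface, if the arm or the gripper's body presses on something with over 40 N, if the wrist force passes 120 N, or if a joint passes its speed limit or range.

## Robot

A 6-joint arm with a two-finger parallel gripper is mounted at the origin on the work surface. World frame = base frame: x ahead of the robot, y to its left, z up, the work surface at z = 0. Lengths are in m, angles in rad, forces in N, time in s.
With the tool pointing down it reaches from about 0.3 to 0.775 m from the base axis. Payload 14.6 kg.
Tool frame: the origin (TCP) lies at the very end of the fingers, on their centre line; the grasp point (between the pads) lies ctrl.tcp_to_grasp behind it (ctrl.tcp_to_grasp is the distance from the TCP to the grasp point, in m); x points along the fingers, y is the direction in which the jaws open and shut, and the axes are right-handed (so a half turn about x gives the same grasp; the last joint's range is limited). The gripper opens to 94 mm and grips with 3 to 60 N. Pads are 16 mm wide; open, the fingers measure 119 mm over their backs; the gripper's body (75 mm by 177 mm) begins 78 mm behind the grasp point.
Start: joints at [-1.187, 0.3, 1.521, -0, 1.321, -0.067], TCP at [0.24, -0.495, 0.185] pointing down, gripper open.
Joint ranges: [-3.03, 3.03], [-0.79, 2.21], [0.23, 2.52], [-1.04, 4.18], [0, 3.07], [-2.55, 2.55]. Speed limits (rad/s): [2.22, 2.22, 2.57, 3.14, 3.14, 3.14].

## Interface

Orientations are given as [roll, pitch, yaw] about the fixed x, y, z axes, in that order (R = Rz(yaw) Ry(pitch) Rx(roll)).
In Python, from station import ctrl gives the robot as it stands.
- The arm moves only by the tool play_rows, never from a script. Its argument "increments" is a list that holds one entry, the list of rows, each a list of 5 numbers: the closure in counts, from 0 (fully open) to 255 (shut), then the shift along the tool's x, y, z in cm, then the turn about the tool's x in degrees. A call has 1 to 12 rows; each row shifts and turns the commanded pose from where the row before left it, along the tool's axes as they then stand; what a row does not reach is not made up. A row lasts 1/12 s, in which the tool goes at most 41.7 mm and 7.16 degrees, less where a joint would pass 70% of its speed; a pose out of reach is approached as far as the arm can. A call is refused whole if a number of a shift passes 4.17 or a number of a turn 7.16, either way. A call with a gripper value outside its range is refused whole. The fingers move at their own pace and stop on an object; "newtons" is the grip in N (left out, the last holds). Time passes only in rows, so rows that do not move let the fingers close. It gives the time, the measured TCP pose, the force and the opening at its end, in the units of the state.
- ctrl.get_obs(): the state, without advancing time (a new reading comes with each control period).
- ctrl.camera(name): name is "scene" or "top" or "wrist"; returns the picture (420x560x3 uint8, red, green, blue); there is no depth.
- ctrl.calibration(name): a dict with "fx", "fy", "cx", "cy" (pixels), "k1" (the pictures are not rectified: a ray, as slopes to the right and down, at radius r is drawn at 1 + k1 r^2 times it, then the intrinsics apply), "rvec" (rotation vector, rad) and "tvec" (3), from world to camera coordinates, as OpenCV has them; the wrist camera has in their place "T_tool_cam" (4x4, takes a point from camera to tool coordinates, whose origin is the TCP and whose axes are the tool frame's). Camera axes: x right, y down, z forward; pixel columns grow to the right and rows downward; lengths in m; the calibration is good to about 2 mm. A picture is of the moment at which its call begins: read the wrist's pose just before it. calibration takes no time and is no camera call.
- ctrl.hand_in(): hands the job in, once; it reports no verdict.
The state is a dict: "time_s": time; "qpos": joint angles; "joint_vel": joint speeds; "tau": joint torques, N m; "ee_pos": TCP position; "eef_rot": TCP orientation; "force": force on the tool from outside, world axes, zero at the start; "moment": the same for the moment, N m; "grip_width": finger opening in m.
Only numpy, scipy, OpenCV 4.12 (cv2) and the standard library are available. Lean on these libraries where they do the work, as an engineer would, in place of code of your own. Each camera call takes 0.05 s, during which the arm holds its last target.

## Working session

There is one attempt and no reset: what is moved stays moved. The work goes in short steps, Python scripts to look and compute and a tool call to move; the robot and the scene stay as the last step left them, time stands still between calls to the robot, and variables do not carry over. Pictures are saved under pics/ and viewed, and the job is handed in when it is done.

Besides the shell and the picture viewer there is one more tool, called as name(argument=value, ...) on one line, values as JSON. play_rows: Moves the arm, as the interface text tells. Its arguments: {"type":"object","properties":{"increments":{"type":"array"},"newtons":{"type":"number"}},"required":["increments"]}

```bash
ls; mkdir -p pics; python3 - <<'E'
from station import ctrl
import cv2
print(ctrl.get_obs()); print(ctrl.tcp_to_grasp)
for n in ("scene","top","wrist"):
    print(n,ctrl.calibration(n))
for n in ("scene","top"):
    cv2.imwrite(f"pics/{n}0.png",cv2.cvtColor(ctrl.camera(n),cv2.COLOR_RGB2BGR))
E
```

```text
pics
{'time_s': 0.0, 'qpos': array([-1.18659484e+00,  3.00476524e-01,  1.52159279e+00, -8.99138919e-06,
        1.32071008e+00, -6.66009266e-02]), 'joint_vel': array([ 0.00081225,  0.0006925 , -0.00190073, -0.00093537,  0.00064737,
        0.00054333]), 'tau': array([ 1.38875846e-03, -5.31807160e+01, -3.52741778e+01,  7.08541065e-02,
        2.43660092e-02, -9.13317012e-05]), 'ee_pos': array([ 0.23951184, -0.49478153,  0.18397842]), 'eef_rot': array([-1.63005876,  1.56960956,  1.96233853]), 'force': array([-1.1089197 , -0.21972962,  0.05995611]), 'moment': array([-0.03789264, -0.01346398, -0.01370397]), 'grip_width': 0.09410073594001905}
0.0188
scene {'fx': 482.110806543801, 'fy': 482.110806543801, 'cx': 273.0697584125178, 'cy': 209.7801833872022, 'k1': -0.07384246857657778, 'rvec': array([ 1.51571685,  1.73564785, -0.95200088]), 'tvec': array([ 0.16232363, -0.18337566,  1.65520941])}
top {'fx': 470.666962508467, 'fy': 470.666962508467, 'cx': 284.3038586387045, 'cy': 206.44801342628534, 'k1': -0.01227711788507576, 'rvec': array([ 2.12892333, -2.1682736 ,  0.12322844]), 'tvec': array([-0.06894175,  0.52956438,  1.40490357])}
wrist {'fx': 340.0425709888643, 'fy': 340.0425709888643, 'cx': 276.4484417249106, 'cy': 205.17340968194037, 'k1': -0.03791851216452072, 'T_tool_cam': array([[-8.01372091e-04, -2.29577222e-01,  9.73290120e-01,
        -2.00098558e-01],
       [ 9.99999677e-01, -2.39264343e-04,  7.66926710e-04,
         4.18789999e-04],
       [ 5.68047182e-05,  9.73290420e-01,  2.29577339e-01,
        -6.74966379e-02],
       [ 0.00000000e+00,  0.00000000e+00,  0.00000000e+00,
         1.00000000e+00]])}
```

View pics/top0.png

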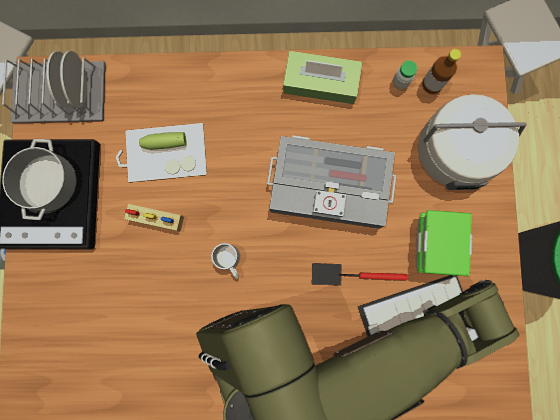

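View pics/scene0.png

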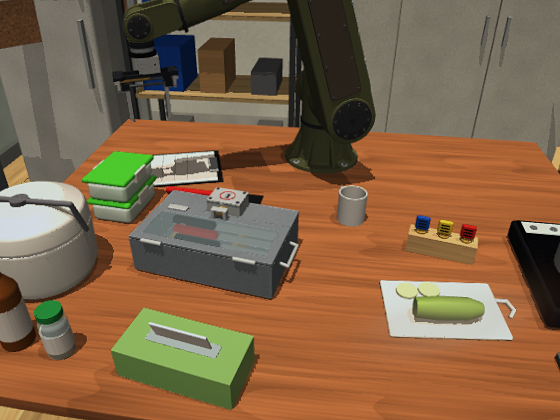

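The top view shows the stand at about (153,217), with the red key at its left end (131,213), and the keyhole at about (329,203). I'll enlarge both areas.

```bash
python3 - <<'E'
import cv2,numpy as np
t=cv2.imread("pics/top0.png"); s=cv2.imread("pics/scene0.png")
f=lambda im,x,y,w,h,k:cv2.resize(im[y:y+h,x:x+w],None,fx=k,fy=k,interpolation=cv2.INTER_CUBIC)
a=f(t,115,195,75,45,10); cv2.imwrite("pics/tk.png",a)
cv2.imwrite("pics/tl.png",f(t,300,175,60,45,12))
cv2.imwrite("pics/sk.png",f(s,400,205,80,60,10))
cv2.imwrite("pics/sl.png",f(s,195,175,65,50,12))
E
```

```text
(no output)
```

View pics/tk.png

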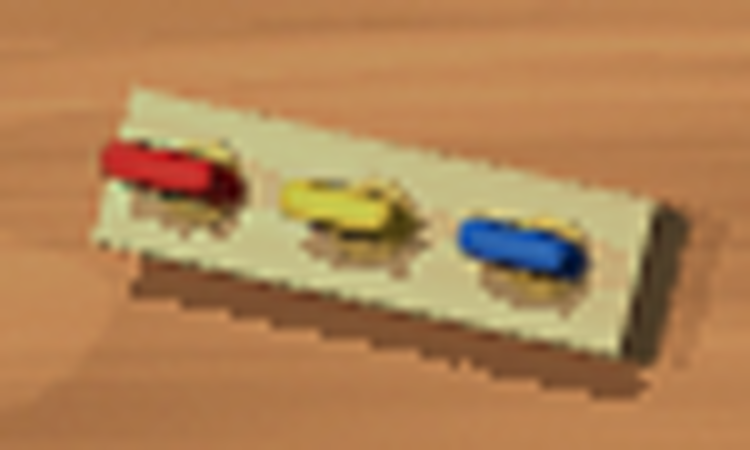

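View pics/tl.png

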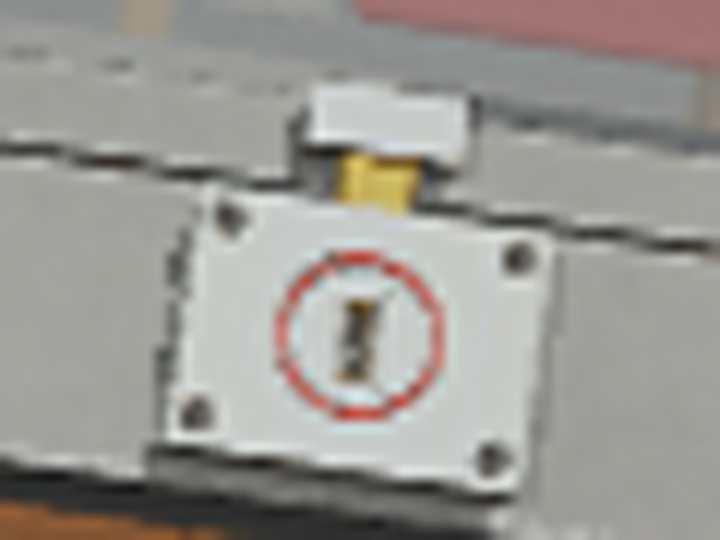

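View pics/sk.png

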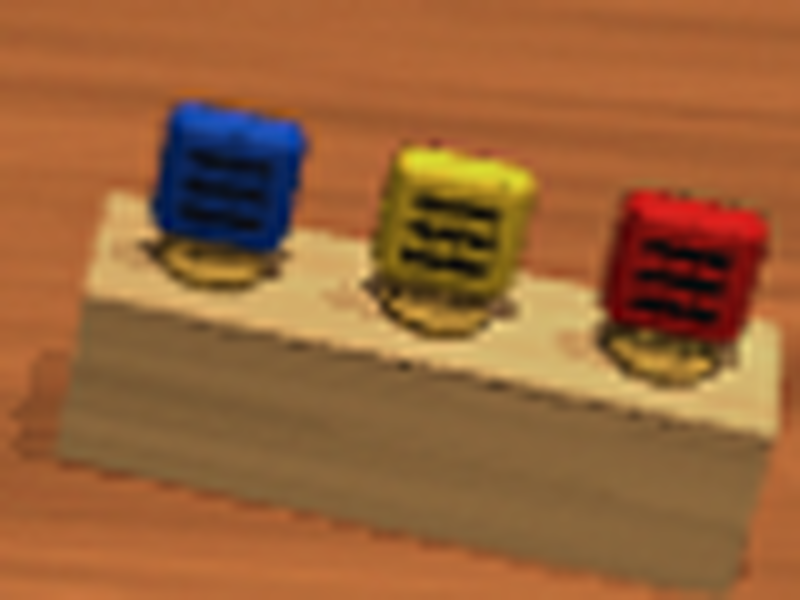

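View pics/sl.png

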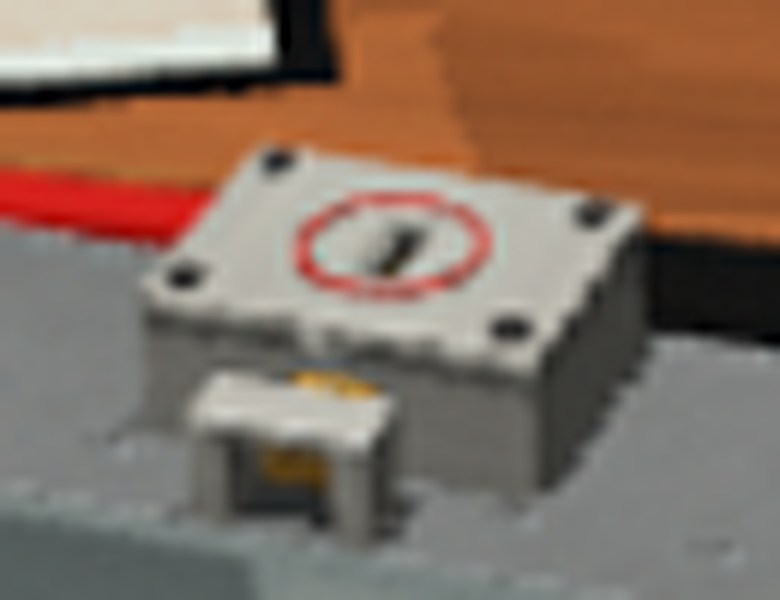

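```bash
cat > h.py <<'E'
import numpy as np,cv2
from scipy.spatial.transform import Rotation as Ro
from station import ctrl
def ray(c,uv,ee=None):
    K=np.array([[c['fx'],0,c['cx']],[0,c['fy'],c['cy']],[0,0,1.]])
    n=cv2.undistortPoints(np.array([[uv]],float),K,np.array([c['k1'],0,0,0.]))[0,0]
    d=np.array([n[0],n[1],1.])
    if 'rvec' in c:
        R=cv2.Rodrigues(c['rvec'])[0]; return -R.T@c['tvec'],R.T@d
    p,e=ee; Rt=Ro.from_euler('xyz',e).as_matrix(); T=c['T_tool_cam']
    return p+Rt@T[:3,3],Rt@(T[:3,:3]@d)
def onz(c,uv,z,ee=None):
    o,d=ray(c,uv,ee); return o+d*(z-o[2])/d[2]
def up(x0,y0,k,X,Y): return (x0+(X+.5)/k-.5,y0+(Y+.5)/k-.5)
def snap(n,f):
    o=ctrl.get_obs(); im=cv2.cvtColor(ctrl.camera(n),cv2.COLOR_RGB2BGR); cv2.imwrite(f,im)
    np.savez(f+'.npz',p=o['ee_pos'],e=o['eef_rot']); return im,o
E
python3 - <<'E'
from h import *
t=ctrl.calibration('top'); s=ctrl.calibration('scene')
for n,p in dict(red=(158,168),yel=(337,205),blu=(520,243)).items(): print(n,onz(t,up(115,195,10,*p),.094))
for n,p in dict(c0=(135,90),c1=(655,203),c2=(625,355),c3=(95,242)).items(): print(n,onz(t,up(115,195,10,*p),.05))
for n,p in dict(red=(700,210),yel=(470,165),blu=(240,117)).items(): print('s',n,onz(s,up(400,205,10,*p),.094))
for n,p in dict(ring=(361,336),slot=(358,341),b0=(230,217),b1=(518,259),b2=(196,413),b3=(492,458)).items(): print(n,onz(t,up(300,175,12,*p),.134))
for n,p in dict(ring=(394,246),slot=(395,246),b0=(277,160),b1=(593,214),b2=(184,276),b3=(511,328)).items(): print('s',n,onz(s,up(195,175,12,*p),.134))
o=ctrl.get_obs();print(Ro.from_euler('xyz',o['eef_rot']).as_matrix())
E
```

```text
red [0.51459183 0.37355439 0.094     ]
yel [0.5026417  0.32035965 0.094     ]
blu [0.49041859 0.2661947  0.094     ]
c0 [0.54412954 0.39634104 0.05      ]
c1 [0.50653155 0.23700633 0.05      ]
c2 [0.460608   0.24558609 0.05      ]
c3 [0.49785864 0.40738151 0.05      ]
s red [0.51421653 0.37655684 0.094     ]
s yel [0.50185126 0.32438785 0.094     ]
s blu [0.48782196 0.27134302 0.094     ]
ring [ 0.52393486 -0.20878946  0.134     ]
slot [ 0.52275485 -0.20804505  0.134     ]
b0 [ 0.55303757 -0.17858091  0.134     ]
b1 [ 0.54162662 -0.24649742  0.134     ]
b2 [ 0.50632934 -0.16930178  0.134     ]
b3 [ 0.49429494 -0.2387965   0.134     ]
s ring [ 0.52082918 -0.20635412  0.134     ]
s slot [ 0.52080133 -0.20615348  0.134     ]
s b0 [ 0.48980645 -0.23788471  0.134     ]
s b1 [ 0.50265127 -0.16880143  0.134     ]
s b2 [ 0.53821738 -0.2456453   0.134     ]
s b3 [ 0.54885013 -0.17666359  0.134     ]
[[-3.88002456e-04  4.35721571e-01 -9.00081420e-01]
 [ 9.31991534e-04 -9.00080939e-01 -4.35721740e-01]
 [-9.99999490e-01 -1.00792937e-03 -5.68552002e-05]]
```

play_rows(increments=[[[0,-3,0,0,0],[0,-3,0,0,0],[0,0,-2.0,-1.9,0],[0,0,-2.4,-2.3,0],[0,0,-2.4,-2.3,0],[0,0,-2.4,-2.3,0],[0,0,-2.4,-2.3,0],[0,0,-2.4,-2.3,0],[0,0,-2.4,-2.3,0],[0,0,-2.4,-2.3,0],[0,0,-2.4,-2.3,0],[0,0,-2.4,-2.3,0]]])

```text
time_s: 1.1
ee_pos: [0.3402, -0.1826, 0.2444]
eef_rot: [-1.234, 1.571, 2.358]
force: [0.9, 0.3, -0.5]
grip_width: 0.094
```

play_rows(increments=[[[0,0,-2.5,-2.3,0],[0,0,-2.5,-2.3,0],[0,0,-2.5,-2.3,0],[0,0,-2.5,-2.3,0],[0,0,-2.5,-2.3,0],[0,0,-2.5,-2.3,0],[0,0,-2.5,-2.3,0],[0,0,-2.5,-2.3,0],[0,0,-2.5,-2.3,0],[0,0,-2.5,-2.3,0],[0,0,-2.5,-2.3,0],[0,0,-2.5,-2.3,0]]])

```text
time_s: 2.1
ee_pos: [0.458, 0.2079, 0.2443]
eef_rot: [-0.106, 1.57, -2.797]
force: [0.9, -0.1, 0.9]
grip_width: 0.0941
```

play_rows(increments=[[[0,0,-2.5,-2.4,0],[0,0,-2.5,-2.4,0],[0,0,-2.5,-2.4,0],[0,0,-2.5,-2.4,-6.4],[0,0,0,0,-6.4],[0,0,0,0,-6.4],[0,0,0,0,-6.4],[0,0,0,0,-6.4],[0,0,0,0,-6.4],[0,0,0,0,-6.4],[0,0,0,0,-6.4],[0,0,0,0,0]]])

```text
time_s: 3.1
ee_pos: [0.5007, 0.3379, 0.2442]
eef_rot: [-0.848, 1.57, -2.64]
force: [-0.2, -0.6, -0.1]
grip_width: 0.0941
```

```bash
cat > go.py <<'E'
from h import *
import sys
# usage: go.py x y z heading  -> remaining tool shift (cm) and turn (deg)
o=ctrl.get_obs(); R=Ro.from_euler('xyz',o['eef_rot']).as_matrix()
t=np.array([float(v) for v in sys.argv[1:4]]); h=float(sys.argv[4])
hd=np.degrees(np.arctan2(R[1,1],R[0,1]))
print('t',o['time_s'],'pos',o['ee_pos'].round(4),'head',hd.round(2),'F',o['force'].round(1),'M',o['moment'].round(3),'w',round(o['grip_width'],4),'tilt',np.degrees(R[:2,0]).round(2))
print('shift cm',(R.T@(t-o['ee_pos'])*100).round(2),'turn',round((hd-h+180)%360-180,2))
E
python3 go.py .5144 .375 .17 -12.8
```

```text
t 3.1 pos [0.5007 0.3379 0.2442] head -12.66 F [-0.2 -0.6 -0.1] M [-0.075 -0.021 -0.022] w 0.0941 tilt [-0.04 -0.02]
shift cm [ 7.41  0.53 -3.92] turn 0.14
```

play_rows(increments=[[[0,2,0.1,-1,0.1],[0,2,0.2,-1,0],[0,2,0.2,-1,0],[0,1.4,0,-0.9,0],[0,0,0,0,0],[0,0,0,0,0]]])

```text
time_s: 3.6
ee_pos: [0.5142, 0.3747, 0.1701]
eef_rot: [-0.701, 1.569, -2.502]
force: [0.2, -0.3, 1.5]
grip_width: 0.0943
```

```bash
python3 go.py .5144 .375 .17 -12.8; python3 -c "
from h import *
snap('wrist','pics/w1.png')"
```

```text
t 3.6 pos [0.5142 0.3747 0.1701] head -13.19 F [ 0.2 -0.3  1.5] M [-0.03  -0.112 -0.005] w 0.0943 tilt [-0.07 -0.05]
shift cm [ 0.01  0.01 -0.03] turn -0.39
```

View pics/w1.png

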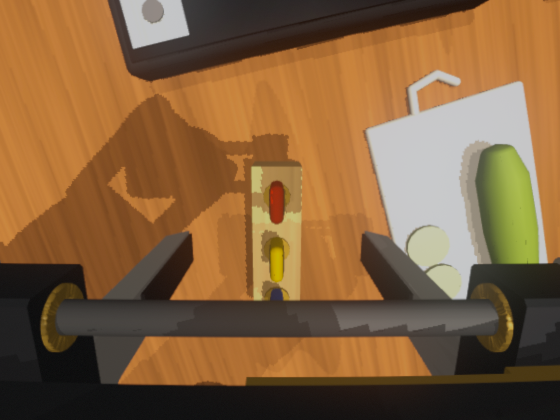

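```bash
python3 - <<'E'
import cv2
im=cv2.imread("pics/w1.png");cv2.imwrite("pics/w1c.png",cv2.resize(im[155:305,230:330],None,fx=4,fy=4,interpolation=cv2.INTER_CUBIC))
E
```

```text
(no output)
```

View pics/w1c.png

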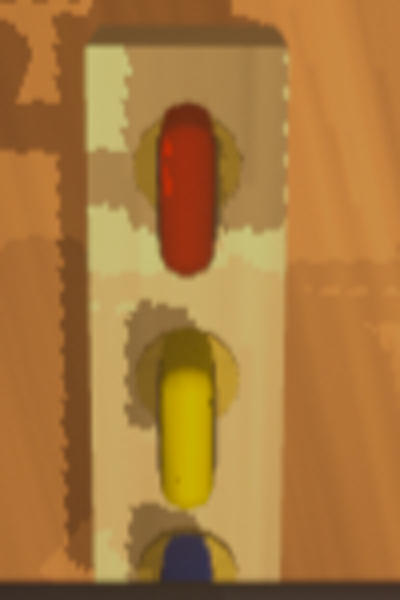

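```bash
python3 - <<'E'
from h import *
c=ctrl.calibration('wrist'); d=np.load('pics/w1.png.npz'); ee=(d['p'],d['e'])
f=lambda X,Y,z:onz(c,up(230,155,4,X,Y),z,ee).round(4)
print('red',f(188,197,.094),f(188,275,.094),f(188,122,.094),'collar',f(188,166,.056)); print('yel',f(187,435,.094),'cor',f(86,45,.05),f(286,45,.05))
a,b=f(188,197,.094),f(187,435,.094); print(np.degrees(np.arctan2(*(a-b)[:2])),np.linalg.norm(a-b))
E
```

```text
red [0.5162 0.3767 0.094 ] [0.5123 0.3602 0.094 ] [0.5198 0.3921 0.094 ] collar [0.5159 0.3753 0.056 ]
yel [0.5038 0.3249 0.094 ] cor [0.4988 0.4079 0.05  ] [0.5447 0.3972 0.05  ]
13.462261235815511 0.05326349594234305
```

```bash
python3 go.py .5157 .3758 .061 -13.1
```

```text
t 3.65 pos [0.5145 0.3747 0.1712] head -13.18 F [-0.5  0.2  0.6] M [-0.05  -0.117 -0.006] w 0.0938 tilt [0.02 0.01]
shift cm [11.02  0.08 -0.14] turn -0.08
```

play_rows(increments=[[[0,1.5,0.1,-0.1,0],[0,2,0,0,0],[0,2,0,0,0],[0,2,0,0,0],[0,1.5,0,0,0],[0,1,0,0,0],[0,0.9,0,0,0],[0,0,0,0,0],[0,0,0,0,0]]])

```text
time_s: 4.4
ee_pos: [0.516, 0.3756, 0.0623]
eef_rot: [2.354, 1.57, 0.555]
force: [-0.1, 0.5, -0.4]
grip_width: 0.094
```

```bash
python3 go.py .5157 .3758 .061 -13.1; python3 -c "
from h import *
snap('wrist','pics/w2.png')"
```

```text
t 4.4 pos [0.516  0.3756 0.0623] head -13.1 F [-0.1  0.5 -0.4] M [-0.03  -0.084 -0.018] w 0.094 tilt [0.04 0.02]
shift cm [ 0.13 -0.03 -0.01] turn 0.0
```

View pics/w2.png

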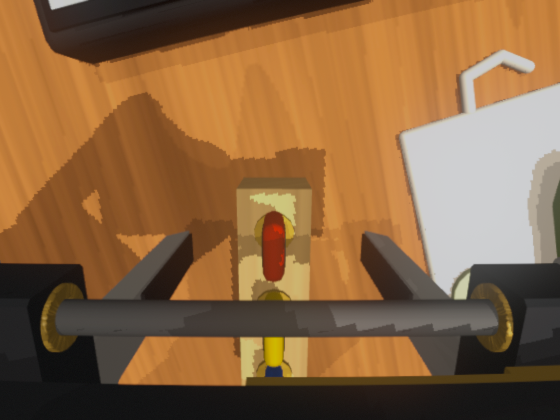

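The red head (274,245) is centred between the fingertips (about 190 and 363). I'll close on it with 50 N.

play_rows(increments=[[[120,0,0,0,0],[180,0,0,0,0],[255,0,0,0,0],[255,0,0,0,0],[255,0,0,0,0],[255,0,0,0,0],[255,0,0,0,0],[255,0,0,0,0],[255,0,0,0,0],[255,0,0,0,0]]], newtons=50)

```text
time_s: 5.28
ee_pos: [0.5157, 0.3756, 0.0615]
eef_rot: [-2.403, 1.571, 2.081]
force: [-0.5, 0.3, -0.2]
grip_width: 0.0307
```

```bash
python3 go.py .5157 .3758 .2 -13.1
```

```text
t 5.2833 pos [0.5157 0.3756 0.0615] head -13.07 F [-0.5  0.3 -0.2] M [-0.007  0.001 -0.006] w 0.0307 tilt [-0.  0.]
shift cm [-13.85  -0.    -0.02] turn 0.03
```

play_rows(increments=[[[255,0,0,0,0],[255,0,0,0,0],[255,0,0,0,0],[255,0,0,0,0],[255,0,0,0,0],[255,0,0,0,0]]], newtons=50)

```text
time_s: 5.78
ee_pos: [0.5156, 0.3756, 0.0615]
eef_rot: [-0.788, 1.571, -2.587]
force: [-0.2, 0.2, -0.8]
grip_width: 0.0114
```

```bash
python3 go.py .5157 .3758 .2 -13.1
```

```text
t 5.7833 pos [0.5156 0.3756 0.0615] head -13.07 F [-0.2  0.2 -0.8] M [ 0.008 -0.035 -0.039] w 0.0114 tilt [-0.01 -0.  ]
shift cm [-13.85   0.    -0.02] turn 0.03
```

play_rows(increments=[[[255,-0.5,0,0,0],[255,-1,0,0,0],[255,-1.5,0,0,0],[255,-2,0,0,0],[255,-2,0,0,0],[255,-2,0,0,0],[255,-2,0,0,0],[255,-2,0,0,0],[255,-2,0,0,0],[255,-0.9,0,0,0],[255,0,0,0,0],[255,0,0,0,0]]])

```text
time_s: 6.78
ee_pos: [0.5156, 0.3755, 0.2204]
eef_rot: [2.251, 1.571, 0.452]
force: [-1.0, 0.4, -0.5]
grip_width: 0.0114
```

```bash
python3 go.py .522 -.2075 .22 80.3; python3 -c "
from h import *
snap('wrist','pics/w3.png')"
```

```text
t 6.7833 pos [0.5156 0.3755 0.2204] head -13.07 F [-1.   0.4 -0.5] M [-0.003 -0.027  0.023] w 0.0114 tilt [0.01 0.  ]
shift cm [3.000e-02 1.381e+01 5.665e+01] turn -93.37
```

View pics/w3.png

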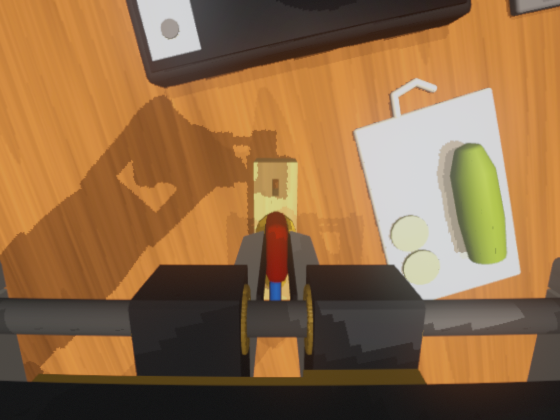

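play_rows(increments=[[[255,0,0.4,1.6,0],[255,0,0.7,2.9,0],[255,0,0.8,3.3,0],[255,0,0.8,3.3,0],[255,0,0.8,3.3,0],[255,0,0.8,3.3,0],[255,0,0.8,3.3,0],[255,0,0.8,3.3,0],[255,0,0.8,3.3,0],[255,0,0.8,3.3,0],[255,0,0.8,3.3,0],[255,0,0.8,3.3,0]]])

```text
time_s: 7.83
ee_pos: [0.5187, -0.0119, 0.2193]
eef_rot: [-1.437, 1.569, 3.047]
force: [0.6, 0.7, -1.3]
grip_width: 0.0116
```

play_rows(increments=[[[255,0,0.8,3.3,0],[255,0,0.8,3.3,0],[255,0,0.8,3.3,0],[255,0,0.8,3.3,0],[255,0,0.8,3.3,0],[255,0,0.5,2.0,0],[255,0,0,0,-3],[255,0,0,0,-6.5],[255,0,0,0,-6.5],[255,0,0,0,-6.5],[255,0,0,0,-6.5],[255,0,0,0,-6.5]]])

```text
time_s: 8.83
ee_pos: [0.521, -0.2005, 0.2191]
eef_rot: [-2.4, 1.568, 2.71]
force: [0.5, 0.6, -0.9]
grip_width: 0.0115
```

play_rows(increments=[[[255,0,0,0,-6.5],[255,0,0,0,-6.5],[255,0,0,0,-6.5],[255,0,0,0,-6.5],[255,0,0,0,-6.5],[255,0,0,0,-6.5],[255,0,0,0,-6.5],[255,0,0,0,-6.5],[255,0,0,0,-5.9],[255,0,0,0,0],[255,0,0,0,0]]])

```text
time_s: 9.75
ee_pos: [0.5212, -0.2006, 0.2195]
eef_rot: [2.878, 1.569, 2.706]
force: [0.3, 0.7, -1.3]
grip_width: 0.0116
```

```bash
python3 go.py .522 -.2075 .2 80.3; python3 -c "
from h import *
print(ctrl.get_obs()['qpos'])
snap('wrist','pics/w4.png');snap('scene','pics/s4.png');snap('top','pics/t4.png')"
```

```text
t 9.75 pos [ 0.5212 -0.2006  0.2195] head 80.14 F [ 0.3  0.7 -1.3] M [ 0.051 -0.165 -0.012] w 0.0116 tilt [-0.08  0.04]
shift cm [ 1.95 -0.67  0.2 ] turn -0.16
[-4.32971237e-01  2.95526869e-01  1.44508339e+00  4.56668589e-06
  1.40261448e+00 -1.83163103e+00]
```

View pics/w4.png

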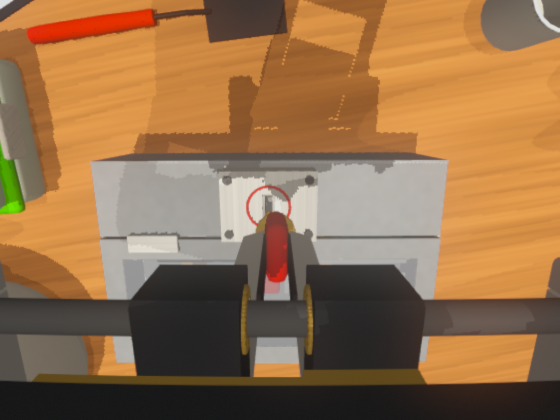

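View pics/s4.png

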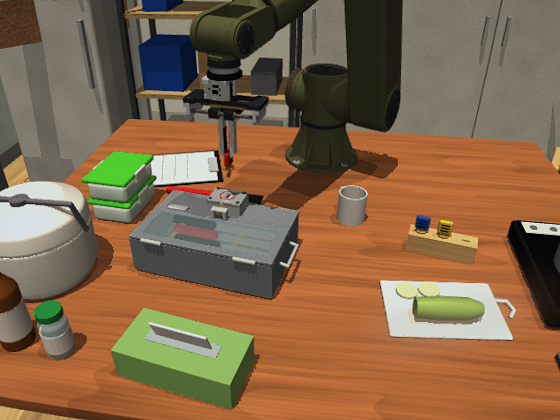

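```bash
python3 - <<'E'
import cv2
im=cv2.imread("pics/w4.png");cv2.imwrite("pics/w4c.png",cv2.resize(im[165:290,215:325],None,fx=5,fy=5,interpolation=cv2.INTER_CUBIC))
E
```

```text
(no output)
```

View pics/w4c.png

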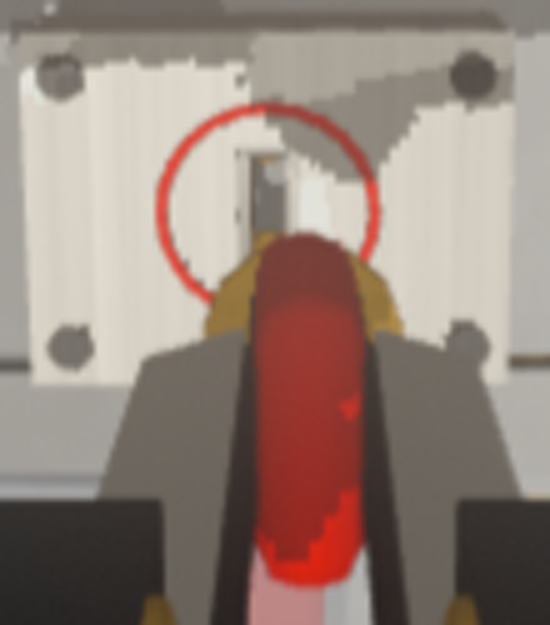

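```bash
cat > kh.py <<'E'
from h import *
c=ctrl.calibration('wrist'); d=np.load('pics/w4.png.npz'); ee=(d['p'],d['e'])
R=Ro.from_euler('xyz',ee[1]).as_matrix()
f=lambda X,Y,z:onz(c,up(215,165,5,X,Y),z,ee)
for n,p in dict(ring=(268.5,213.5),rl=(157,213),rr=(380,213),rt=(268,104),b0=(60,77),b1=(473,77),b2=(71,347),b3=(467,347)).items():
    w=f(*p,.134); print(n,w.round(4),'tool',(R.T@(w-ee[0])*100).round(2))
B=[f(*p,.134) for p in ((60,77),(473,77),(71,347),(467,347))]; print('bolt mean',np.mean(B,0).round(4))
for a,b in ((0,1),(2,3)): v=B[b]-B[a]; print(np.degrees(np.arctan2(v[1],v[0])))
# head predicted
T=c['T_tool_cam']; Ti=np.linalg.inv(T)
def proj(p):
    q=Ti[:3,:3]@p+Ti[:3,3]; s=q[:2]/q[2]; s=s*(1+c['k1']*(s@s)); u=np.array([c['fx']*s[0]+c['cx'],c['fy']*s[1]+c['cy']]); return ((u-[215,165]+.5)*5-.5).round(0)
for z in (-.017,0,.017): print(z,'top',proj(np.array([-.0325,0,z])),'collar',proj(np.array([.0075,0,-.013])),'R',proj(np.array([-.0325,.006,z])))
print('collar l/r',proj(np.array([.0075,-.013,0])),proj(np.array([.0075,.013,0])))
E
python3 kh.py
```

```text
ring [ 0.5244 -0.208   0.134 ] tool [ 8.55 -0.68  0.46]
rl [ 0.521 -0.227  0.134] tool [ 8.55 -2.61  0.45]
rr [ 0.5276 -0.189   0.134 ] tool [8.55 1.25 0.45]
rt [ 0.5055 -0.2047  0.134 ] tool [ 8.56 -0.68 -1.46]
b0 [ 0.4949 -0.2387  0.134 ] tool [ 8.55 -4.21 -1.93]
b1 [ 0.5069 -0.1696  0.134 ] tool [ 8.56  2.81 -1.92]
b2 [ 0.5423 -0.2466  0.134 ] tool [ 8.55 -4.18  2.88]
b3 [ 0.5542 -0.1778  0.134 ] tool [8.55 2.81 2.88]
bolt mean [ 0.5246 -0.2082  0.134 ]
80.12578146367721
80.14314745489925
-0.017 top [306. 281.] collar [307. 224.] R [365. 281.]
0 top [306. 438.] collar [307. 224.] R [364. 438.]
0.017 top [306. 586.] collar [307. 224.] R [362. 586.]
collar l/r [205. 323.] [409. 323.]
```

play_rows(increments=[[[255,0,-0.3,0.2,0],[255,0,-0.4,0.26,0],[255,1,0,0,0],[255,1.5,0,0,0],[255,1,0,0,0],[255,0.6,0,0,0],[255,0,0,0,0],[255,0,0,0,0],[255,0,0,0,0]]])

```text
time_s: 10.65
ee_pos: [0.5251, -0.2085, 0.1802]
eef_rot: [-0.274, 1.57, -0.443]
force: [-0.3, -0.3, -0.3]
grip_width: 0.0116
```

```bash
python3 go.py .5244 -.208 .178 80.13; python3 -c "
from h import *
for n in ('wrist','scene'):
  snap(n,'pics/%s5.png'%n)
im=cv2.imread('pics/wrist5.png');cv2.imwrite('pics/w5c.png',cv2.resize(im[165:290,215:325],None,fx=5,fy=5,interpolation=cv2.INTER_CUBIC))
im=cv2.imread('pics/scene5.png');cv2.imwrite('pics/s5c.png',cv2.resize(im[150:225,185:285],None,fx=7,fy=7,interpolation=cv2.INTER_CUBIC))
"
```

```text
t 10.65 pos [ 0.5251 -0.2085  0.1802] head 80.33 F [-0.3 -0.3 -0.3] M [ 0.047 -0.105 -0.033] w 0.0116 tilt [ 0.05 -0.02]
shift cm [ 0.22  0.03 -0.08] turn 0.2
```

View pics/w5c.png

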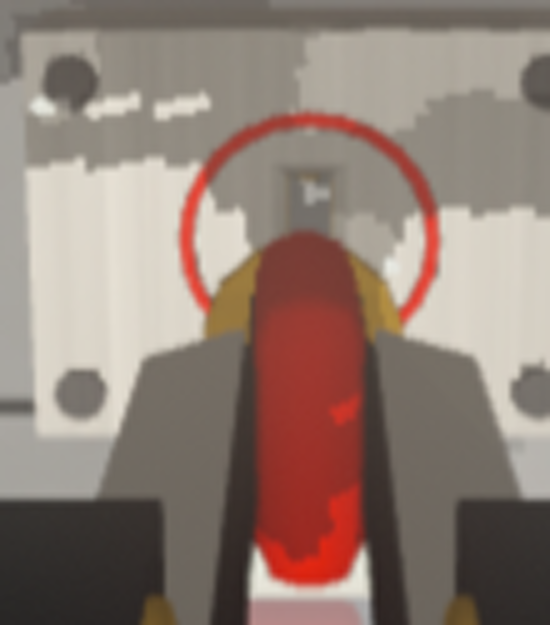

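View pics/s5c.png

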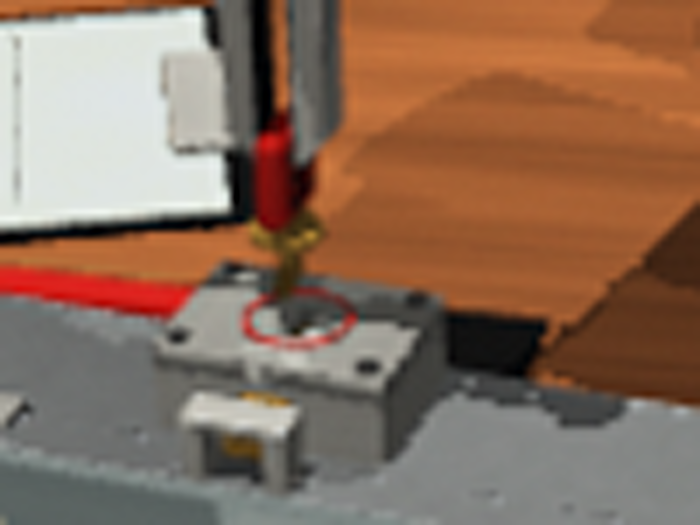

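```bash
python3 - <<'E'
from h import *
c=ctrl.calibration('wrist'); d=np.load('pics/wrist5.png.npz'); ee=(d['p'],d['e'])
R=Ro.from_euler('xyz',ee[1]).as_matrix(); print(ee[0])
f=lambda X,Y,z:onz(c,up(215,165,5,X,Y),z,ee)
for n,p in dict(ring=(309.5,239),rl=(181,240),rr=(438,240),rt=(310,114),sl=(310,168),b0=(70,82),b2=(81,392)).items():
    w=f(*p,.134); print(n,w.round(4),'tool',(R.T@(w-ee[0])*100).round(2))
s=ctrl.calibration('scene')
K=np.array([[s['fx'],0,s['cx']],[0,s['fy'],s['cy']],[0,0,1.]])
P=lambda p:((cv2.projectPoints(np.array([p],float),s['rvec'],s['tvec'],K,np.array([s['k1'],0,0,0.]))[0][0,0]-[185,150]+.5)*7-.5).round(1)
t=ee[0].copy(); t[2]-=.0345; print('tip',P(t),'collarbottom',P(t+[0,0,.023]),'hole',P([.5244,-.208,.134]))
E
```

```text
[ 0.52512351 -0.20845215  0.18017547]
ring [ 0.5242 -0.208   0.134 ] tool [ 4.62  0.03 -0.11]
rl [ 0.5211 -0.227   0.134 ] tool [ 4.62 -1.89 -0.09]
rr [ 0.5275 -0.1891  0.134 ] tool [ 4.62  1.95 -0.09]
rt [ 0.5055 -0.2047  0.134 ] tool [ 4.62  0.04 -2.01]
sl [ 0.5135 -0.2061  0.134 ] tool [ 4.62  0.04 -1.19]
b0 [ 0.4948 -0.2386  0.134 ] tool [ 4.62 -3.48 -2.48]
b2 [ 0.5422 -0.2465  0.134 ] tool [ 4.62 -3.47  2.31]
tip [289.4 294.9] collarbottom [286.1 236.6] hole [292.8 323.2]
```

```bash
python3 - <<'E'
import cv2
im=cv2.imread('pics/scene5.png');cv2.imwrite('pics/s5d.png',cv2.resize(im[163:203,210:245],None,fx=15,fy=15,interpolation=cv2.INTER_NEAREST))
E
```

```text
(no output)
```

View pics/s5d.png

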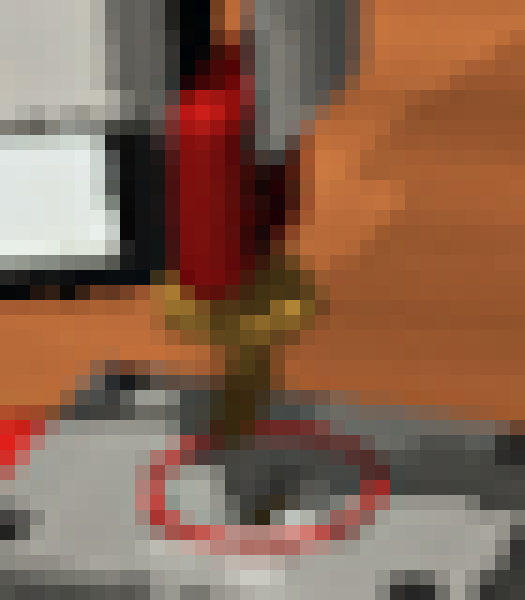

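```bash
python3 - <<'E'
from h import *
s=ctrl.calibration('scene');K=np.array([[s['fx'],0,s['cx']],[0,s['fy'],s['cy']],[0,0,1.]])
P=lambda p:cv2.projectPoints(np.array([p],float),s['rvec'],s['tvec'],K,np.array([s['k1'],0,0,0.]))[0][0,0]
h=np.array([.5244,-.208,.134]);b=P(h);print(b)
for a in np.eye(3)*.01: print((P(h+a)-b)/10)
# solve plane bolts shift observed
o=np.array([up(195,175,12,*p) for p in ((277,160),(593,214),(184,276),(511,328),(394,246))])
w=[[.4949,-.2387,.134],[.5069,-.1696,.134],[.5423,-.2466,.134],[.5542,-.1778,.134],[.5244,-.208,.134]]
for a,p in zip(o,w): print(a.round(1),P(p).round(1))
# stand key heads in scene vs wrist measure
for p in ([.5157,.3758,.094],[.5033,.3235,.094]): print(P(p))
print([up(400,205,10,*p) for p in ((700,210),(470,165))])
E
```

```text
[226.3969904 195.7373763]
[-0.0889316   0.21015651]
[0.40449988 0.02900232]
[-0.0199535  -0.35665152]
[217.6 187.9] [216.8 188.9]
[244.  192.4] [243.3 193.2]
[209.9 197.5] [209.1 198.4]
[237.1 201.9] [236.2 203. ]
[227.4 195. ] [226.4 195.7]
[469.35705449 225.87375145]
[446.27749674 221.35340576]
[(469.55, 225.55), (446.55, 221.05)]
```

play_rows(increments=[[[255,0,0,-0.15,0],[255,0.4,0,0,0.1],[255,0.4,0,0,0],[255,0.2,0,0,0],[255,0.1,0,0,0],[255,0.1,0,0,0],[255,0.1,0,0,0],[255,0,0,0,0],[255,0,0,0,0]]])

```text
time_s: 11.5
ee_pos: [0.5234, -0.2081, 0.1666]
eef_rot: [0.341, 1.571, 0.171]
force: [-0.1, -0.3, -1.5]
grip_width: 0.0113
```

```bash
python3 go.py .5244 -.208 .1685 80.13; python3 -c "
from h import *
for n in ('wrist','scene'):
  snap(n,'pics/%s6.png'%n)
a=cv2.resize(cv2.imread('pics/wrist6.png')[165:290,215:325],None,fx=4,fy=4,interpolation=cv2.INTER_CUBIC)
b=cv2.resize(cv2.imread('pics/scene6.png')[163:208,205:240],None,fx=10,fy=10,interpolation=cv2.INTER_CUBIC)
o=np.zeros((500,800,3),np.uint8);o[:500,:440]=a;o[:450,445:795]=b;cv2.imwrite('pics/c6.png',o)
"
```

```text
t 11.5 pos [ 0.5234 -0.2081  0.1666] head 80.23 F [-0.1 -0.3 -1.5] M [ 0.007 -0.101  0.021] w 0.0113 tilt [0. 0.]
shift cm [-0.19  0.03  0.1 ] turn 0.1
```

View pics/c6.png

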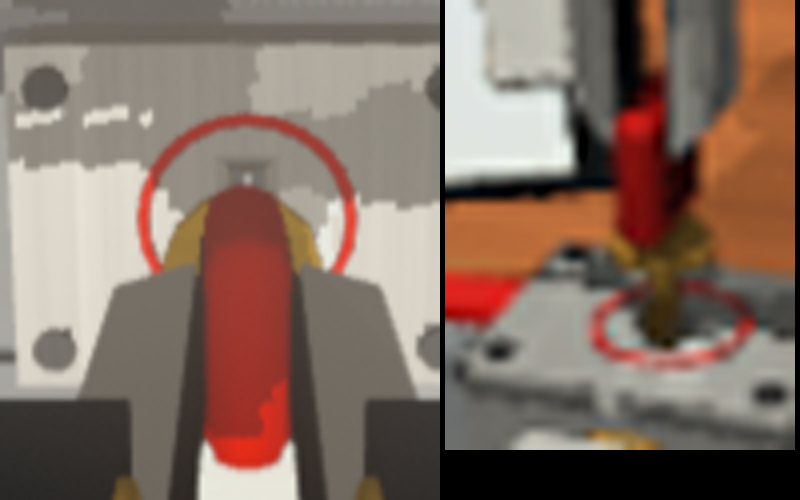

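The key tip appears to be at the slot, at about 2 mm depth, with no contact force. I'll keep going.

play_rows(increments=[[[255,0.1,0,0,0],[255,0.1,0,0,0],[255,0.1,0,0,0],[255,0,0,0,0],[255,0,0,0,0]]])

```text
time_s: 12.02
ee_pos: [0.5233, -0.2081, 0.1634]
eef_rot: [2.85, 1.571, 2.679]
force: [-0.3, 0.3, -0.0]
grip_width: 0.0113
```

```bash
python3 go.py .5244 -.208 .1455 80.13
```

```text
t 12.0167 pos [ 0.5233 -0.2081  0.1634] head 80.23 F [-0.3  0.3 -0. ] M [ 0.094 -0.171 -0.034] w 0.0113 tilt [-0.01  0.  ]
shift cm [1.79 0.03 0.1 ] turn 0.1
```

play_rows(increments=[[[255,0.15,0,0,0],[255,0.15,0,0,0],[255,0.15,0,0,0],[255,0.15,0,0,0],[255,0,0,0,0],[255,0,0,0,0]]])

```text
time_s: 12.52
ee_pos: [0.5233, -0.2081, 0.1574]
eef_rot: [2.942, 1.57, 2.772]
force: [-1.0, -0.7, -0.2]
grip_width: 0.0117
```

```bash
python3 go.py .5244 -.208 .1455 80.13
```

```text
t 12.5167 pos [ 0.5233 -0.2081  0.1574] head 80.23 F [-1.  -0.7 -0.2] M [ 0.075  0.03  -0.015] w 0.0117 tilt [-0.02  0.01]
shift cm [1.19 0.03 0.11] turn 0.1
```

play_rows(increments=[[[255,0.1,0,0,2],[255,0.1,0,0,-2],[255,0.1,0,0,-2],[255,0.1,0,0,2],[255,0.1,0,0,2],[255,0.1,0,0,-2],[255,0,0,0,0]]])

```text
time_s: 13.1
ee_pos: [0.523, -0.2081, 0.1519]
eef_rot: [-3.019, 1.57, 3.095]
force: [-3.9, 1.5, 3.2]
grip_width: 0.0111
```

```bash
python3 go.py .5244 -.208 .1455 80.13
```

```text
t 13.1 pos [ 0.523  -0.2081  0.1519] head 80.32 F [-3.9  1.5  3.2] M [0.325 0.897 0.044] w 0.0111 tilt [-0.04  0.  ]
shift cm [0.64 0.03 0.13] turn 0.19
```

play_rows(increments=[[[255,0.1,0,-0.04,2],[255,0.1,0,0,-2],[255,0.1,0,0,-2],[255,0.1,0,0,2],[255,0.1,0,0,2],[255,0,0,0,-2],[255,0,0,0,0]]])

```text
time_s: 13.68
ee_pos: [0.5229, -0.2079, 0.1465]
eef_rot: [2.45, 1.57, 2.28]
force: [-1.2, 1.1, -0.7]
grip_width: 0.0116
```

```bash
python3 go.py .5244 -.208 .1455 80.13; python3 -c "
from h import *
for n in ('wrist','scene'):
  snap(n,'pics/%s7.png'%n)
a=cv2.resize(cv2.imread('pics/wrist7.png')[165:290,215:325],None,fx=4,fy=4,interpolation=cv2.INTER_CUBIC)
b=cv2.resize(cv2.imread('pics/scene7.png')[163:208,205:240],None,fx=10,fy=10,interpolation=cv2.INTER_CUBIC)
o=np.zeros((500,800,3),np.uint8);o[:500,:440]=a;o[:450,445:795]=b;cv2.imwrite('pics/c7.png',o)
"
```

```text
t 13.6833 pos [ 0.5229 -0.2079  0.1465] head 80.29 F [-1.2  1.1 -0.7] M [0.328 0.177 0.   ] w 0.0116 tilt [-0.01  0.02]
shift cm [0.1  0.02 0.15] turn 0.16
```

View pics/c7.png

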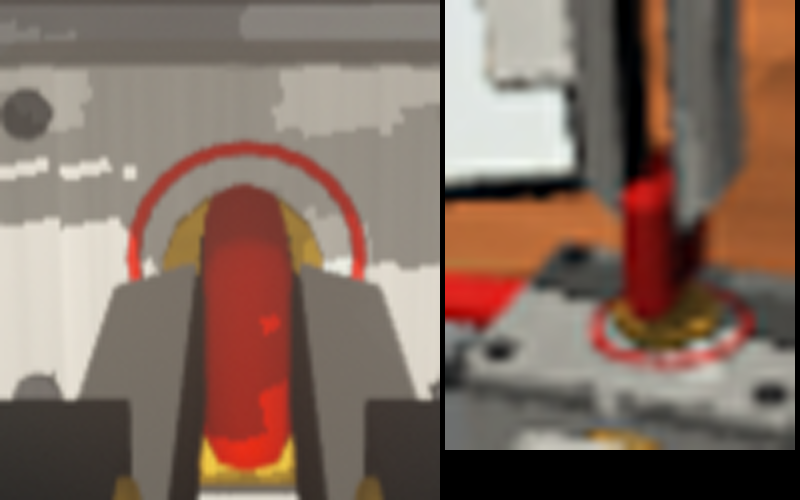

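play_rows(increments=[[[255,0.1,0,0,1.5],[255,0.1,0,0,-1.5],[255,0,0,0,0],[255,0,0,0,0]]])

```text
time_s: 14.12
ee_pos: [0.5232, -0.2082, 0.1453]
eef_rot: [-0.355, 1.57, -0.526]
force: [-2.8, 1.1, 5.3]
grip_width: 0.0113
```

```bash
python3 go.py .5244 -.208 .1455 80.13
```

```text
t 14.1167 pos [ 0.5232 -0.2082  0.1453] head 80.18 F [-2.8  1.1  5.3] M [0.477 0.606 0.007] w 0.0113 tilt [ 0.05 -0.03]
shift cm [-0.02  0.04  0.12] turn 0.05
```

play_rows(increments=[[[255,0,0,0,0],[255,0,0,0,2],[255,0,0,0,4],[255,0,0,0,4],[255,0,0,0,4],[255,0,0,0,4],[255,0,0,0,4],[255,0,0,0,4],[255,0,0,0,4],[255,0,0,0,0],[255,0,0,0,0]]], newtons=60)

```text
time_s: 15.03
ee_pos: [0.5234, -0.2079, 0.1452]
eef_rot: [0.654, 1.57, -0.042]
force: [-1.0, 2.7, 5.0]
grip_width: 0.0109
```

```bash
python3 go.py .5232 -.2082 .1453 -15
```

```text
t 15.0333 pos [ 0.5234 -0.2079  0.1452] head 50.16 F [-1.   2.7  5. ] M [0.748 0.12  0.027] w 0.0109 tilt [ 0.07 -0.  ]
shift cm [-0.01 -0.03  0.  ] turn 65.16
```

Smooth so far. I'll keep turning.

play_rows(increments=[[[255,0,0,0,4],[255,0,0,0,4],[255,0,0,0,4],[255,0,0,0,4],[255,0,0,0,4],[255,0,0,0,4],[255,0,0,0,4],[255,0,0,0,4],[255,0,0,0,4],[255,0,0,0,4],[255,0,0,0,0],[255,0,0,0,0]]])

```text
time_s: 16.03
ee_pos: [0.5237, -0.208, 0.1452]
eef_rot: [1.212, 1.569, -0.179]
force: [2.2, 3.1, 6.2]
grip_width: 0.0114
```

```bash
python3 go.py .5232 -.2082 .1453 -15
```

```text
t 16.0333 pos [ 0.5237 -0.208   0.1452] head 10.34 F [2.2 3.1 6.2] M [ 0.682 -0.736  0.037] w 0.0114 tilt [ 0.11 -0.02]
shift cm [-0.01 -0.05  0.01] turn 25.34
```

play_rows(increments=[[[255,0,0,0,4],[255,0,0,0,4],[255,0,0,0,4],[255,0,0,0,4],[255,0,0,0,3],[255,0,0,0,3],[255,0,0,0,2],[255,0,0,0,0],[255,0,0,0,0]]])

```text
time_s: 16.78
ee_pos: [0.5235, -0.2081, 0.1452]
eef_rot: [1.416, 1.569, -0.392]
force: [2.2, 1.7, 6.4]
grip_width: 0.0117
```

```bash
python3 go.py .5232 -.2082 .1453 -15;  python3 -c "
from h import *
for n in ('wrist','top','scene'):
  snap(n,'pics/%s8.png'%n)
a=cv2.resize(cv2.imread('pics/wrist8.png')[165:290,215:325],None,fx=4,fy=4,interpolation=cv2.INTER_CUBIC)
b=cv2.resize(cv2.imread('pics/scene8.png')[175:225,200:235],None,fx=10,fy=10,interpolation=cv2.INTER_CUBIC)
o=np.zeros((500,800,3),np.uint8);o[:500,:440]=a;o[:500,445:795]=b;cv2.imwrite('pics/c8.png',o)
"
```

```text
t 16.7833 pos [ 0.5235 -0.2081  0.1452] head -13.61 F [2.2 1.7 6.4] M [ 0.439 -0.51   0.472] w 0.0117 tilt [ 0.1  -0.04]
shift cm [-0.01 -0.03  0.01] turn 1.39
```

View pics/c8.png

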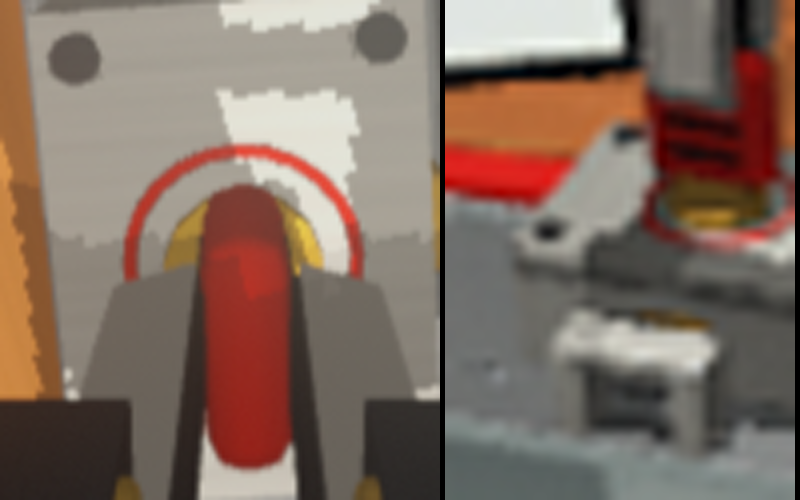

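View pics/wrist8.png

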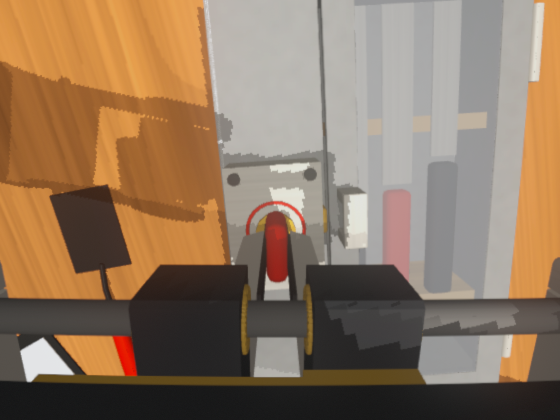

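play_rows(increments=[[[255,0,0,0,0],[255,0,0,0,0],[255,0,0,0,0],[255,0,0,0,0],[255,0,0,0,0],[255,0,0,0,0],[255,0,0,0,0],[255,0,0,0,0],[255,0,0,0,0],[255,0,0,0,0],[255,0,0,0,0],[255,0,0,0,0]]])

```text
time_s: 17.93
ee_pos: [0.5235, -0.2081, 0.1452]
eef_rot: [1.414, 1.569, -0.394]
force: [2.5, 2.9, 5.2]
grip_width: 0.0115
```

```bash
python3 go.py .5232 -.2082 .1453 -15;  python3 -c "
from h import *
for n in ('wrist','top','scene'):
  snap(n,'pics/%s9.png'%n)
a=cv2.resize(cv2.imread('pics/wrist9.png')[150:290,230:370],None,fx=4,fy=4,interpolation=cv2.INTER_CUBIC)
cv2.imwrite('pics/c9.png',a)
"
```

```text
t 17.9333 pos [ 0.5235 -0.2081  0.1452] head -13.6 F [2.5 2.9 5.2] M [ 0.393 -0.562  0.444] w 0.0115 tilt [ 0.09 -0.04]
shift cm [-0.01 -0.03  0.02] turn 1.4
```

View pics/c9.png

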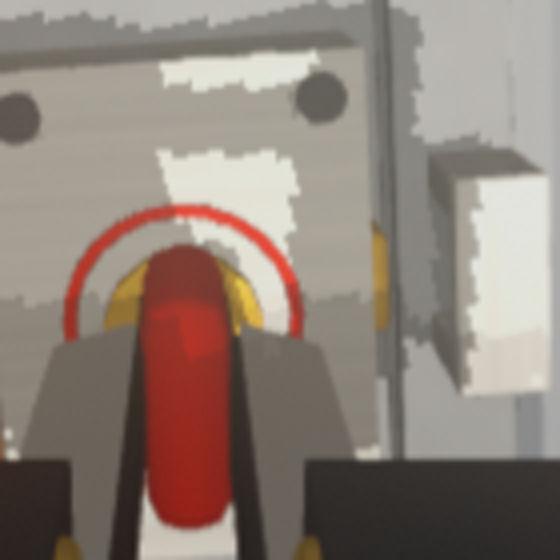

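View pics/scene9.png

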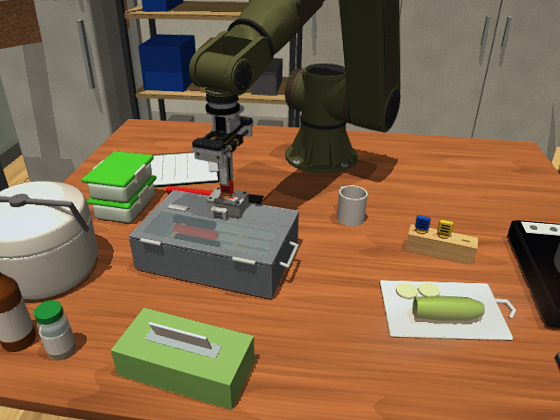

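View pics/top9.png

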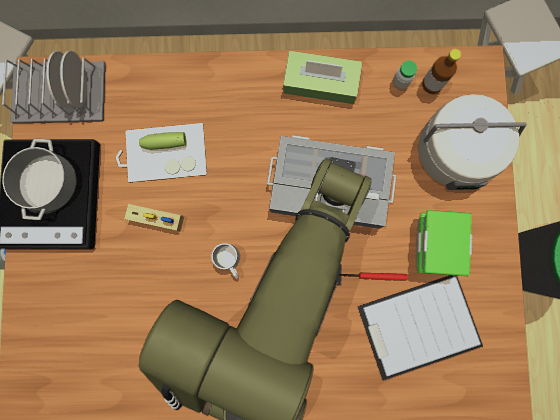

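The brass bolt is drawn clear of the keeper: only a stub shows at the case edge, at crop (380,275). The moment is steady at 0.44 Nm, well above the spring's 0.1, so the plug is on its stop.

```bash
python3 -c "
from station import ctrl
print(ctrl.hand_in()); o=ctrl.get_obs(); print(o['time_s'],o['ee_pos'],o['grip_width'],o['moment'])"
```

```text
the job is handed in; nothing more can be done
None
the job is handed in; nothing more can be done
```

The knife box is unlocked. I took the red key from the stand, pushed it into the lock while rocking it slightly, and turned it clockwise to the stop. I handed the job in at about 18 s with the key still gripped at 60 N and held turned.

- **Key depth:** the last readings put the tip at about 23 mm, with a 5–6 N push holding the collar on the case.
- **Turn:** the tool turned about 94°. The moment about the vertical was steady at 0.44–0.47 Nm over the last second, well above the spring's 0.1 Nm, so the plug is on its stop.
- **Latch:** the wrist and scene pictures show the bolt drawn clear of the keeper.
- **Other objects:** the blue and yellow keys are still in the stand. The cutting board, tubs, spatula and mug look undisturbed in the final scene and top views.

**Disagreement:** before insertion, the scene camera put the keyhole about 4 mm away from where the wrist and top cameras did. I went with the wrist camera, nudged slightly toward the scene camera's position. The key went in with only about 4 N of sideways force.

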